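Open the clamped sample jar

ROBOT

A 7-joint arm with a two-finger parallel gripper is mounted at the origin on a cart in front of the work surface, level with it; the furniture and walls round the work are solid. World frame = base frame: x ahead of the robot, y to its left, z up, the work surface at z = 0. Lengths are in m, angles in degrees, forces in N, time in s.
With the tool pointing down it reaches from about 0.35 to 0.9 m from the base axis. Payload 8.1 kg.
Tool frame: the origin (TCP) lies midway between the tips of the shut fingers; the grasp point (between the pads) lies 19 mm behind it; z points along the fingers, y is the line along which they close (so a half turn about z gives the same grasp; the last joint's range is limited). The gripper opens to 92 mm and grips with 3 to 60 N. Pads are 19 mm wide; open, the fingers measure 130 mm over their backs; the gripper's body (75 mm by 190 mm) begins 47 mm behind the grasp point.
Start: joints at [-75.894, 24.895, 1.432, 90.138, -0.665, 64.973, -4.303], TCP at [0.214, 0.587, 0.189] pointing down, gripper open.
Joint ranges: [-149.89, 149.89], [-25.12, 119.58], [-72.63, 75.52], [4.76, 147.25], [-75.54, 255.54], [6.69, 114.76], [-157.13, 157.13]. Speed limits (degrees/s): [127.2, 127.2, 172.46, 172.46, 180, 180, 180].

INTERFACE

Orientations are given as a 3x3 rotation matrix whose columns are the frame's x, y, z axes.
In Python, from workcell import arm, kinematics, eyes, job, nets gives the robot as it stands. Calls block until the motion is done:
- arm.move_pose(position, orientation): joint-space move of the TCP to a pose.
- arm.servo_line(position, ori=None, vel=0.15, f_stop=None): straight line of the TCP; ori=None keeps the orientation; vel is the mean speed in m/s. With f_stop (N) it stops when the force on the tool has changed by that much, and returns True; else False.
- arm.move_joints(angles): joint-space move.
- arm.gripper_to(opening, newtons=None): opening from 0.0 (shut) to 1.0 (fully open); newtons is the grip in N (None keeps the last); returns when the fingers have stopped.
- arm.hold(seconds).
- kinematics.solve_ik(position, orientation): joint angles nearest the present ones, or None.
- eyes.get_image(name): name is "scene" or "top" or "wrist"; returns the picture (384x512x3 uint8, red, green, blue); there is no depth.
- eyes.camera_model(name): a dict with "intrinsics" (3x3 intrinsics, pixels), "view" (4x4, takes a point from world to camera coordinates); the wrist camera has in their place "mount" (4x4, takes a point from camera to tool coordinates, whose origin is the TCP and whose axes are the flange's). Camera axes: x right, y up, looking along -z (the intrinsics and any distortion apply to the point x, -y, -z); pixel columns grow to the right and rows downward; lengths in m; the calibration is good to about 2 mm. A picture is of the moment at which its call begins: read the wrist's pose just before it. camera_model takes no time and is no camera call.
A pose or a line that the arm cannot do raises arm.PlanningError and nothing moves.
- job.finish_job(): hands the job in; it is judged then, once.
Trained networks look in the newest picture that a camera, given by its name, has taken for a name from the list of things; names that differ only in an ending like _2 or _b are one class to them, and where a whole thing is asked for, a point or a joint stands for the part that bears it (a point fixed in the world has none). Each returns a list of dicts, best first, with "conf" (0 to 1); they miss things now and then, are a little off and sometimes report something else, mostly with a low value. They report only what shows in the picture. A call takes as long as a camera call. They do not tell look-alikes from the thing itself.
- nets.recognise(camera, thing): "point" ([column, row] in pixels, amid what is visible of it).
Readings, each from a call of its own:
- arm.current_t(): time.
- arm.current_joints(): joint angles.
- arm.current_joint_vel(): joint speeds.
- arm.current_joint_torque(): joint torques, N m.
- arm.current_eef_pos(): TCP position.
- arm.current_ee_rot(): TCP orientation.
- arm.current_force(): force on the tool from outside, world axes, zero at the start.
- arm.current_moment(): the same for the moment, N m.
- arm.current_width(): opening from 0.0 (shut) to 1.0 (fully open).
- arm.current_grip_force(): force on a finger pad.
Only numpy, scipy, OpenCV 4.12 (cv2) and the standard library are available. Lean on these libraries where they do the work, as an engineer would, in place of code of your own. Each camera call takes 0.05 s, during which the arm holds its last target. There are 200 camera calls.

TASK

Unscrew the lid of the sample jar that is clamped in the bench holder: turn it anticlockwise until the thread lets go, lift it away and set it down on the round cork mat, the same way up as it was on the jar and wholly on the mat. Put it down on the mat rather than dropping it, and leave the loose staining jar standing where it is.

Things in the scene. Friction and masses are not known exactly. Their poses are not given: they have to be found in the camera images.
- jar_lid: White ribbed screw lid, 52 mm across, 30 mm high, about 40 g; origin: centre of its lower edge, z up. Grip across any diameter. It starts screwed on, at most 0.15 rad loose. Turned anticlockwise (from above) in place, with little resistance, it is free to lift from 1.25 to 2.3 rad past fully closed; stops bar turning further or clockwise. Raise it 27 mm to clear the neck.
- sample_jar: Clear jar, 44 mm across, clamped by two metal jaws on a grey 100 x 64 mm plate, fixed to the worktop. Origin: on the jar's axis at worktop height. Lid's lower edge 69 mm, neck's rim 95 mm, lid's top 99 mm above it. Jaws reach 38 mm out from the axis and 46 mm up; a clamp screw reaches 57 mm out, 39 mm up.
- cork_mat: Round cork mat, 110 mm across, 6 mm thick, fixed flat on the worktop; the lid goes here. Origin: centre of its underside (worktop height).
- staining_jar: Bystander: a loose staining jar with a white lid, 52 mm across, 86 mm high, standing straight on the worktop without a holder. Origin: centre of its underside.
Mind the look-alikes: they are no part of the job. There is more than one size of the jar_lid; the job needs the smallest. There is more than one size of the cork_mat; the one meant has the size given above.

How it is judged (in metres and radians):
On the way:
1. the lid is unscrewed: turned more than 1 rad while still down on the jar's neck (angle between the x axis of jar_lid and the x axis of sample_jar, either way round above 1 rad and horizontal distance between jar_lid and sample_jar below 0.006 m and z of jar_lid in the frame of sample_jar below 0.078 m).
At the end, for the whole second after the job is handed in: The lid lies flat and at rest on the cork mat, right way up (within 10 degrees), its centre within 30 mm of the mat's centre; the staining jar stands upright within 20 mm of where it was (horizontal distance between jar_lid and cork_mat below 0.03 m and z of jar_lid in the frame of cork_mat between 0.002 and 0.01 m and angle between each of jar_lid, staining_jar's own z axis and vertical below 0.17 rad and linear speed of jar_lid below 0.02 m/s and distance of staining_jar from where it was at the start of the episode below 0.02 m); the robot touches nothing.
It fails at once if the lid is let go in the air, more than 30 mm above the mat (contact force between jar_lid and anything else below 0.02 N and height (world z) of jar_lid above 0.036 m and horizontal distance between jar_lid and sample_jar above 0.05 m).
It fails at once if the staining jar is pushed more than 20 mm or tipped (distance of staining_jar from where it was at the start of the episode above 0.02 m or angle between staining_jar's own z axis and vertical above 0.17 rad).
It also fails if it takes over 40 s, if anything falls off the work surface, if the arm or the gripper's body presses on something with over 40 N, if the wrist force passes 120 N, or if a joint passes its speed limit or range.

## Working session

There is one attempt and no reset: what is moved stays moved. The work goes in short steps, each a Python script; the robot and the scene stay as the last script left them, time stands still between calls to the robot, and variables do not carry over. Pictures are saved under pics/ and viewed, at most 10 in all, crops included, and the job is handed in when it is done.

```bash
mkdir -p pics
cat > h.py <<'E'
import numpy as np, cv2
from workcell import arm, kinematics, eyes, job, nets
def ray(cam,px,z,pose=None):
    m=eyes.camera_model(cam); K=np.array(m["intrinsics"])
    d=m.get("distortion"); 
    p=cv2.undistortPoints(np.array([[px]],float),K,None if d is None else np.array(d,float))[0,0]
    dc=np.array([p[0],-p[1],-1.])
    if pose is None: T=np.linalg.inv(np.array(m["view"]))
    else:
        T=np.eye(4);T[:3,:3]=pose[1];T[:3,3]=pose[0];T=T@np.array(m["mount"])
    o=T[:3,3];w=T[:3,:3]@dc
    return o+w*(z-o[2])/w[2]
E
python3 - <<'E'
from h import *
ims=[]
for c in("scene","top"):
    im=eyes.get_image(c); cv2.imwrite(f"pics/{c}0.png",cv2.resize(im[:,:,::-1],(800,600)))
    print(c,{k:np.round(v,3).tolist() if not isinstance(v,str) else v for k,v in eyes.camera_model(c).items()})
    for t,z in(("jar_lid",.099),("sample_jar",.05),("cork_mat",.006),("staining_jar",.05)):
        for r in nets.recognise(c,t): print(t,np.round(r["point"],1),round(r["conf"],2),np.round(ray(c,r["point"],z),3))
print(arm.current_t(),eyes.camera_model("wrist"))
E
```

```text
scene {'intrinsics': [[485.118, 0.0, 252.073], [0.0, 485.118, 197.736], [0.0, 0.0, 1.0]], 'view': [[0.761, -0.649, -0.002, -0.257], [0.48, 0.56, 0.675, -0.426], [-0.437, -0.515, 0.738, -0.642], [0.0, 0.0, 0.0, 1.0]]}
jar_lid [320.2 260.8] 0.92 [0.505 0.023 0.099]
jar_lid [235.3 232.9] 0.71 [0.435 0.159 0.099]
jar_lid [291.4 301.5] 0.69 [ 0.416 -0.002  0.099]
sample_jar [237.3 268.3] 0.76 [0.411 0.127 0.05 ]
cork_mat [165.2 203.1] 0.7 [0.418 0.375 0.006]
cork_mat [215.2 172.4] 0.59 [0.553 0.379 0.006]
staining_jar [276.8 183.9] 0.82 [0.603 0.234 0.05 ]
top {'intrinsics': [[401.662, 0.0, 255.609], [0.0, 401.662, 192.599], [0.0, 0.0, 1.0]], 'view': [[0.011, -1.0, 0.027, 0.186], [0.999, 0.012, 0.031, -0.529], [-0.031, 0.027, 0.999, -0.919], [0.0, 0.0, 0.0, 1.0]]}
jar_lid [310.5 179.8] 0.82 [0.552 0.081 0.099]
jar_lid [328.  223.5] 0.7 [0.462 0.044 0.099]
jar_lid [268.8 235.8] 0.58 [0.435 0.166 0.099]
sample_jar [263.4 222.8] 0.68 [0.46  0.176 0.05 ]
cork_mat [169.  176.8] 0.95 [0.561 0.391 0.006]
cork_mat [172.2 234.5] 0.68 [0.429 0.381 0.006]
staining_jar [233.8 157.2] 0.64 [0.603 0.242 0.05 ]
0.5 {'intrinsics': array([[279.48292892,   0.        , 260.2832998 ],
       [  0.        , 279.48292892, 190.52659549],
       [  0.        ,   0.        ,   1.        ]]), 'mount': array([[ 1.08013456e-03,  9.58852045e-01,  2.83904191e-01,
         7.58428131e-02],
       [ 9.99999282e-01, -8.88122068e-04, -8.05046680e-04,
         1.14649622e-04],
       [-5.19779078e-04,  2.83904857e-01, -9.58852315e-01,
        -1.95813613e-01],
       [ 0.00000000e+00,  0.00000000e+00,  0.00000000e+00,
         1.00000000e+00]])}
```

View pics/scene0.png

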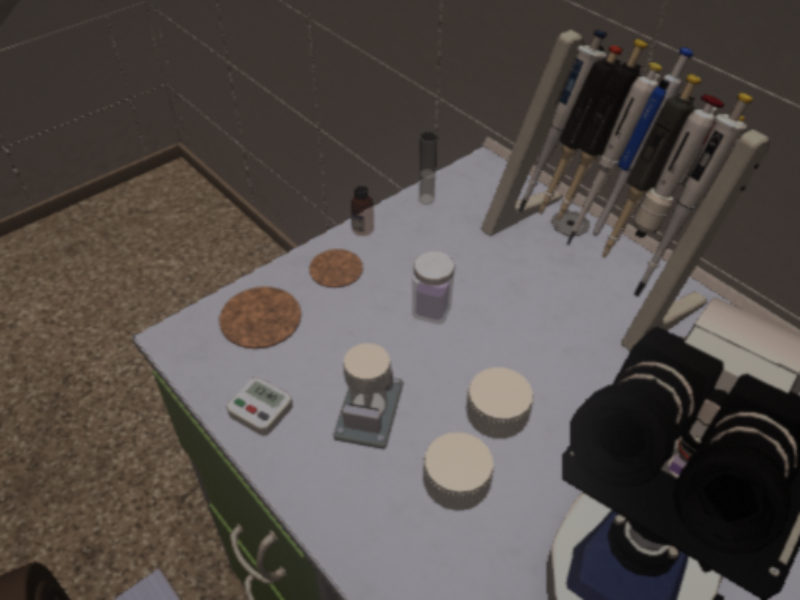

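View pics/top0.png

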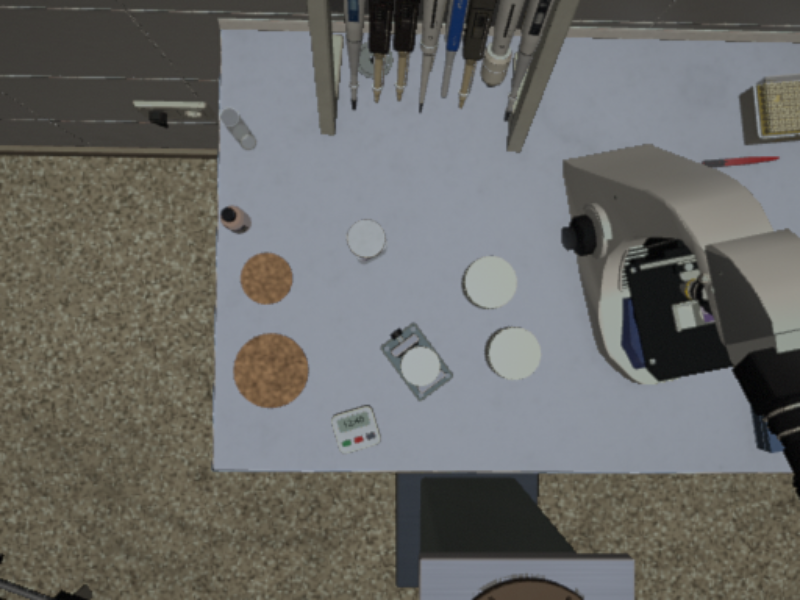

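The scene view shows the clamped jar's white lid at (367,365) in 800x600 px. Two larger white lids stand loose at (500,397) and (458,465). In the top view the lid is at (420,367), the 110 mm mat at (271,370) (about 75 px ≈ 109 mm), the smaller mat at (267,278) and the staining jar at (366,238). Next I refine the centres by segmentation and plan the yaw.

```bash
cat >> h.py <<'E'
def R(yaw):
    c,s=np.cos(np.radians(yaw)),np.sin(np.radians(yaw))
    return np.array([[c,s,0],[s,-c,0],[0,0,-1.]])
def blob(im,px,lid):
    hsv=cv2.cvtColor(im,cv2.COLOR_RGB2HSV).astype(int)
    s=hsv[int(px[1])-4:int(px[1])+5,int(px[0])-4:int(px[0])+5].reshape(-1,3)
    g=cv2.cvtColor(im,cv2.COLOR_RGB2LAB).astype(int)
    ref=np.median(g[int(px[1])-6:int(px[1])+7,int(px[0])-6:int(px[0])+7].reshape(-1,3),0)
    m=(np.abs(g-ref)<([22,7,7] if lid else [45,25,25])).all(2).astype(np.uint8)
    m=cv2.morphologyEx(m,cv2.MORPH_OPEN,np.ones((3,3),np.uint8))
    n,l=cv2.connectedComponents(m); m=(l==l[int(px[1]),int(px[0])]).astype(np.uint8)
    c=max(cv2.findContours(m,0,2)[0],key=cv2.contourArea)
    return cv2.fitEllipse(cv2.convexHull(c))
E
python3 - <<'E'
from h import *
it=eyes.get_image("top"); i2=eyes.get_image("scene")
for n,im,c,px,z,l in(("lid",it,"top",(268.8,235),.099,1),("mat",it,"top",(173,236),.006,0),("lid",i2,"scene",(235,227),.099,1),("mat",i2,"scene",(166,203),.006,0)):
    e=blob(im,px,l); print(n,c,np.round(e[0],1),np.round(e[1],1),np.round(ray(c,e[0],z),4))
print(np.round(arm.current_ee_rot(),2))
for y in range(-180,181,20):
    q=kinematics.solve_ik([.435,.166,.075],R(y)); q2=kinematics.solve_ik([.435,.166,.25],R(y)); q3=kinematics.solve_ik([.425,.378,.011],R(y))
    print(y,*[None if a is None else np.round(a).astype(int).tolist() for a in(q,q2,q3)])
E
```

```text
lid top [268.9 234.1] [24.2 24.5] [0.4389 0.1663 0.099 ]
mat top [173.  236.8] [48.6 49.4] [0.4241 0.3794 0.006 ]
lid scene [234.2 230.3] [22.3 28.7] [0.4374 0.165  0.099 ]
mat scene [166. 203.] [40.9 54.7] [0.4196 0.3738 0.006 ]
[[-0.94  0.34  0.  ]
 [ 0.34  0.94  0.  ]
 [-0.    0.   -1.  ]]
-180 [-36, 18, 10, 120, -5, 42, 68] [-40, 7, 15, 107, -2, 67, 65] [-47, 32, 0, 109, 0, 40, 43]
-160 [-32, 18, 5, 120, -2, 42, 85] [-37, 7, 10, 107, -1, 67, 84] [-44, 32, -4, 108, 3, 40, 60]
-140 [-27, 18, 0, 120, 0, 42, 103] [-34, 7, 7, 106, -1, 67, 104] [-41, 32, -8, 108, 7, 41, 77]
-120 [-24, 19, -4, 119, 2, 42, 121] [-31, 7, 4, 106, -1, 67, 123] [-38, 32, -13, 108, 10, 41, 94]
-100 [-21, 19, -8, 119, 4, 42, 138] [-28, 7, 1, 106, 0, 67, 143] [-35, 33, -17, 107, 14, 42, 110]
-80 [-17, 19, -13, 119, 6, 43, 156] [23, 16, -61, 103, 15, 70, 147] [-32, 33, -21, 107, 17, 43, 127]
-60 [-74, 31, 67, 123, -38, 50, -134] None [-29, 34, -26, 107, 21, 44, 144]
-40 [-74, 31, 67, 123, -38, 50, -114] [-84, 10, 67, 109, -10, 67, -143] [-87, 49, 65, 112, -55, 58, -125]
-20 [-74, 31, 67, 123, -38, 50, -94] [-84,
[... 342 characters left out ...]
6, 110, -22, 41, -76]
60 [-52, 20, 31, 121, -15, 42, -41] [-56, 6, 32, 108, -4, 67, -53] [-63, 33, 23, 110, -19, 41, -59]
80 [-49, 19, 28, 121, -13, 42, -23] [-56, 6, 32, 108, -4, 67, -33] [-60, 32, 18, 110, -15, 40, -43]
100 [-47, 19, 24, 121, -12, 42, -5] [-53, 6, 28, 108, -3, 67, -13] [-57, 32, 14, 109, -12, 40, -26]
120 [-44, 19, 21, 121, -10, 42, 13] [-50, 6, 25, 107, -3, 67, 6] [-55, 32, 11, 109, -9, 40, -9]
140 [-41, 19, 17, 121, -8, 42, 31] [-47, 6, 22, 107, -3, 67, 26] [-52, 32, 7, 109, -6, 40, 8]
160 [-38, 18, 14, 120, -6, 42, 49] [-43, 6, 18, 107, -2, 67, 45] [-50, 32, 3, 109, -3, 40, 26]
180 [-36, 18, 10, 120, -5, 42, 68] [-40, 7, 15, 107, -2, 67, 65] [-47, 32, 0, 109, 0, 40, 43]
```

Both cameras agree on the lid within 2 mm: about (0.438, 0.166). The mat is at about (0.423, 0.378). I'll hover at yaw 80 and check with the wrist camera.

Run:
```python
from h import *
arm.move_pose([.438,.166,.19],R(80)); arm.hold(.2)
arm.gripper_to(1.0)
p=(np.array(arm.current_eef_pos()),np.array(arm.current_ee_rot()))
im=eyes.get_image("wrist"); cv2.imwrite("pics/w0.png",im[:,:,::-1])
for r in nets.recognise("wrist","jar_lid"):
    try:
        e=blob(im,r["point"],1); print(r,np.round(e[0]+e[1],1),np.round(ray("wrist",e[0],.099,p),4))
    except Exception as x: print(r,x)
print(arm.current_t(),p[0])
```

```text
{'point': [263.4, 178.2], 'conf': 0.67} [260.7 181.6  46.   47.9] [0.4397 0.1677 0.099 ]
{'point': [357.2, 210.5], 'conf': 0.6} [361.2 226.   43.3  52.6] [0.541  0.0982 0.099 ]
{'point': [288.2, 244.6], 'conf': 0.56} [288.3 259.   36.9  48.3] [0.4552 0.0714 0.099 ]
2.8583 [0.43797729 0.16616913 0.18995842]
```

View pics/w0.png

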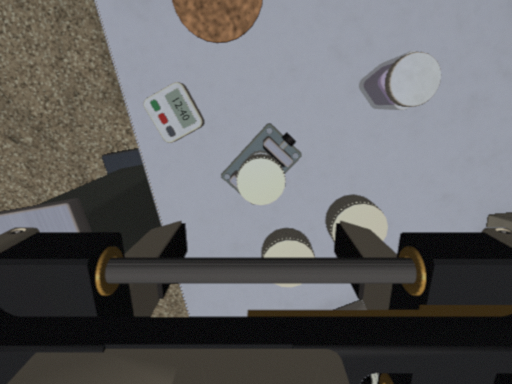

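The wrist view shows the jar lid at (261,181), which gives (0.439, 0.167) and matches. The jaws and plate are below it, and the large loose lids at (360,228) and (288,258) are clear of the fingers. Now descend, grip and turn with joint 7.

Run:
```python
from h import *
print(arm.servo_line([.439,.1668,.074],vel=.08,f_stop=8))
arm.gripper_to(0.0,15); arm.hold(.2)
print(arm.current_width()*92,arm.current_grip_force(),arm.current_force(),arm.current_eef_pos())
q=np.array(arm.current_joints(),float)
for k in range(5):
    q[6]+=20; arm.move_joints(q)
    print(np.round(arm.current_eef_pos(),4),np.round(arm.current_force(),1),np.round(arm.current_moment(),2))
arm.hold(.2)
print(np.round(arm.current_ee_rot(),3).tolist(),arm.current_width()*92,arm.current_t())
```

```text
False
0.5661565415381018 0.0 [-0.1030949   0.16047127 -0.06914411] [0.43897955 0.16678409 0.0739986 ]
[0.439  0.1668 0.074 ] [ 0.7 -0.2  1.2] [-0.03  0.03 -0.05]
[0.439  0.1668 0.074 ] [ 0.4 -0.3  0.7] [-0.03 -0.03 -0.02]
[0.439  0.1668 0.074 ] [ 0.6 -1.1 -0.2] [ 0.02 -0.03 -0.02]
[0.439  0.1668 0.074 ] [-0.5 -0.2 -0.3] [-0.01  0.11  0.  ]
[0.439  0.1668 0.074 ] [ 0.   0.6 -0.2] [-0.01  0.05 -0.01]
[[-1.0, 0.003, -0.0], [0.003, 1.0, 0.0], [0.0, 0.0, -1.0]] 0.3724656760627544 8.425
```

The fingers shut fully, so nothing was gripped. I'll look at what happened.

Run:
```python
from h import *
a=eyes.get_image("scene");b=eyes.get_image("top")
A=cv2.resize(a[100:340,110:350],(400,400));B=cv2.resize(b[140:320,180:360],(400,400))
cv2.imwrite("pics/chk.png",np.hstack([A,B])[:,:,::-1])
```

```text
(no output)
```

View pics/chk.png

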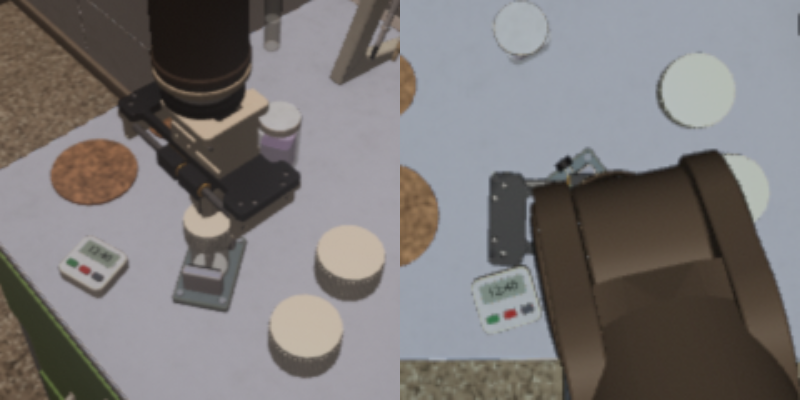

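Run:
```python
from h import *
a=eyes.get_image("scene");w=eyes.get_image("wrist")
def proj(P):
    m=eyes.camera_model("scene");c=np.array(m["view"])@[*P,1];return (np.array(m["intrinsics"])@[c[0],-c[1],-c[2]])[:2]/-c[2]
for P in((.439,.1668,.074),(.439,.1668,.099),(.439,.1668,.126)): print(proj(P))
x0,y0=195,170
A=cv2.resize(a[y0:y0+100,x0:x0+100],(500,500),interpolation=cv2.INTER_CUBIC)
for z in(.074,.099,.126):
    u=(proj((.439,.1668,z))-[x0,y0])*5; cv2.circle(A,(int(u[0]),int(u[1])),3,(255,0,0),-1)
B=cv2.resize(w[100:350,185:335],(300,500))
cv2.imwrite("pics/chk2.png",np.hstack([A,B])[:,:,::-1])
print(arm.current_eef_pos(),arm.current_width())
```

```text
[234.69761843 238.00641771]
[234.28750517 229.20909732]
[233.82403051 219.26712391]
[0.4389949  0.16677765 0.07400753] 0.003261828721412506
```

View pics/chk2.png

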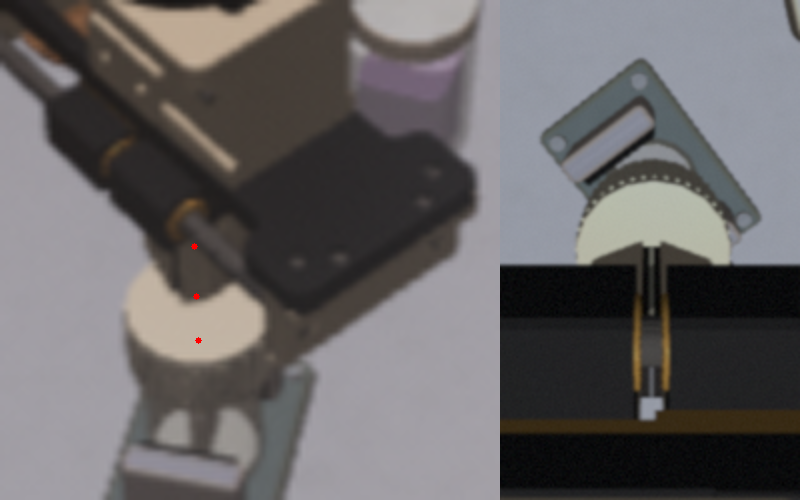

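The wrist and scene views show the shut fingertips just touching the lid top (crop about (190,300)). The reported TCP is 74 mm, so the real tips sit about 26 mm behind it. I'll measure that with a gentle touch on the lid top (99 mm).

Run:
```python
from h import *
p=np.array(arm.current_eef_pos())
print(arm.servo_line([.439,.1668,p[2]-.012],vel=.01,f_stop=2.5),arm.current_eef_pos(),arm.current_force(),arm.current_t())
arm.servo_line([.439,.1668,.085],vel=.08); print(arm.current_force())
```

```text
False [0.43902823 0.16680452 0.06205733] [0.13544995 0.25020097 0.07433954] 9.975
[ 1.08251209 -0.94495839 -0.38923029]
```

Run:
```python
from h import *
arm.servo_line([.439,.1668,.063],vel=.08)
print(arm.servo_line([.439,.1668,.045],vel=.015,f_stop=2.5),arm.current_eef_pos(),arm.current_force(),arm.current_t())
a=eyes.get_image("scene");w=eyes.get_image("wrist")
x0,y0=195,170
A=cv2.resize(a[y0:y0+100,x0:x0+100],(500,500),interpolation=cv2.INTER_CUBIC)
B=cv2.resize(w[100:350,185:335],(300,500))
cv2.imwrite("pics/chk3.png",np.hstack([A,B])[:,:,::-1])
```

```text
True [0.43904432 0.16686499 0.06116637] [-0.38115857  0.44504277  6.07386006] 11.2417
```

View pics/chk3.png

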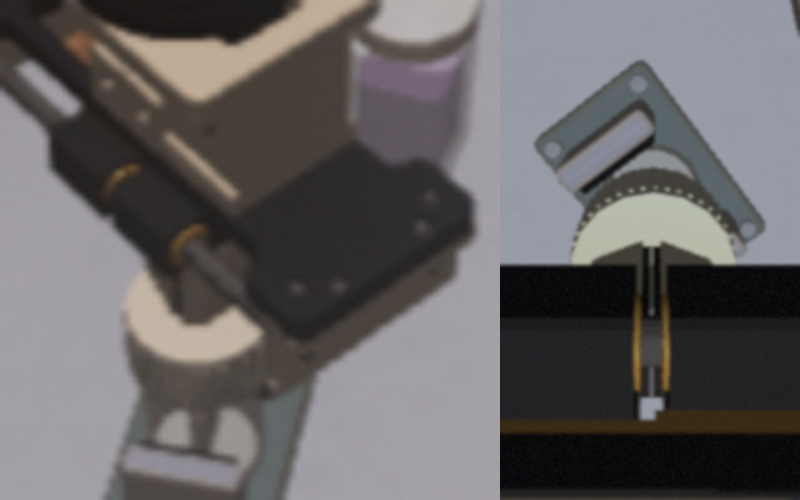

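Contact came at reported TCP z = 0.0612, so the tips are 38 mm above the reported TCP. I'll work relative to that contact: grip with 18 mm of pad overlap, so TCP z = 0.043.

Run:
```python
from h import *
arm.servo_line([.439,.1668,.085],vel=.1)
q=np.array(arm.current_joints(),float); q[6]-=100; arm.move_joints(q)
arm.gripper_to(1.0)
print(arm.servo_line([.439,.1668,.043],vel=.06,f_stop=5),arm.current_eef_pos(),arm.current_force())
arm.gripper_to(0.0,20); arm.hold(.2)
w=arm.current_width()*92
print(w,arm.current_grip_force(),np.round(arm.current_force(),2),arm.current_t())
if 45<w<58:
    q=np.array(arm.current_joints(),float)
    for k in range(4):
        q[6]+=25; arm.move_joints(q)
        print(np.round(arm.current_force(),1),np.round(arm.current_moment(),2),round(arm.current_width()*92,1),arm.current_t())
```

```text
False [0.43919208 0.16677645 0.04310854] [ 0.25275347  0.25025547 -0.22927753]
51.931240216727474 20.000232495367527 [-1.43  0.01  2.51] 16.5
[0.2 0.3 0.5] [-0.06 -0.1   0.24] 51.7 17.0
[-0.6  1.   4. ] [0.18 0.23 0.19] 51.7 17.5
[2.1 3.  0.5] [ 0.63 -0.36 -0.03] 51.6 18.0
[-1.9  1.4  4.5] [0.35 0.42 0.2 ] 51.6 18.5
```

The lid is gripped (51.9 mm) and turned 100° with low torque. Now lift with a force check.

Run:
```python
from h import *
s=arm.servo_line([.439,.1668,.053],vel=.05,f_stop=12)
print(s,arm.current_eef_pos(),np.round(arm.current_force(),1),arm.current_width()*92)
if not s:
    arm.servo_line([.439,.1668,.10],vel=.1)
    arm.hold(.1)
    print(np.round(arm.current_force(),2),arm.current_width()*92,arm.current_t())
    a=eyes.get_image("scene");b=eyes.get_image("top")
    A=cv2.resize(a[140:300,160:320],(400,400));B=cv2.resize(b[140:320,150:330],(400,400))
    cv2.imwrite("pics/lift.png",np.hstack([A,B])[:,:,::-1])
```

```text
True [0.43870362 0.16718893 0.04825229] [0.  0.5 1.7] 52.01513482828104
```

Run:
```python
from h import *
print(np.round(arm.current_force(),2),np.round(arm.current_moment(),2),arm.current_eef_pos(),np.round(arm.current_joints(),1),arm.current_t())
a=eyes.get_image("scene");w=eyes.get_image("wrist")
A=cv2.resize(a[185:265,195:275],(500,500),interpolation=cv2.INTER_CUBIC)
B=cv2.resize(w[100:350,185:335],(300,500))
cv2.imwrite("pics/lift.png",np.hstack([A,B])[:,:,::-1])
```

```text
[0.04 0.47 1.72] [0.15 0.01 0.01] [0.43870362 0.16718893 0.04825229] [-48.   22.4  26.8 122.1 -16.   38.7  79.4] 18.7083
```

View pics/lift.png

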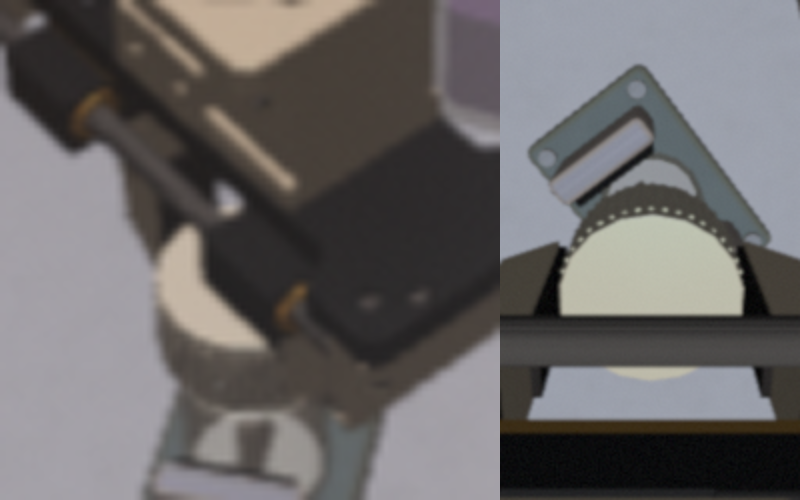

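Run:
```python
from h import *
for z in(.051,.054,.060):
    s=arm.servo_line([.439,.1668,z],vel=.03,f_stop=15)
    print(s,np.round(arm.current_eef_pos(),4),np.round(arm.current_force(),1),np.round(arm.current_moment(),2),arm.current_width()*92,arm.current_grip_force(),arm.current_t())
    if s: break
```

```text
False [0.4387 0.1669 0.0509] [-0.9  1.4  1.5] [ 0.45  0.21 -0.02] 51.85804405424726 20.0002131331712 19.0917
False [0.4388 0.1669 0.054 ] [-1.2  3.   0.7] [0.56 0.18 0.02] 51.880754599387956 20.000097155570984 19.3417
False [0.4389 0.1666 0.0602] [-1.1  0.9  0.1] [ 0.23  0.22 -0.01] 51.148500404081275 20.000024428591132 19.6917
```

Forces stay near zero, so the lid is rising with the gripper. Clear the neck, move over the mat and check.

Run:
```python
from h import *
arm.servo_line([.439,.1668,.095],vel=.08,f_stop=20)
print(np.round(arm.current_eef_pos(),4),np.round(arm.current_force(),1),arm.current_width()*92)
arm.servo_line([.4225,.378,.095],vel=.12)
arm.servo_line([.4225,.378,.025],vel=.08); arm.hold(.1)
print(np.round(arm.current_eef_pos(),4),np.round(arm.current_force(),1),np.round(arm.current_ee_rot(),2).tolist(),arm.current_width()*92,arm.current_t())
a=eyes.get_image("scene");w=eyes.get_image("wrist")
A=cv2.resize(a[140:280,110:280],(486,400),interpolation=cv2.INTER_CUBIC)
B=cv2.resize(w[80:350,160:360],(300,400))
cv2.imwrite("pics/mat.png",np.hstack([A,B])[:,:,::-1])
```

```text
[0.439  0.1669 0.095 ] [-0.3  1.2 -0.2] 51.50972631014746
[0.4229 0.3783 0.0256] [0.1 0.2 0.5] [[-1.0, -0.0, -0.0], [-0.0, 1.0, 0.0], [0.0, 0.0, -1.0]] 51.54415200876456 23.325
```

View pics/mat.png

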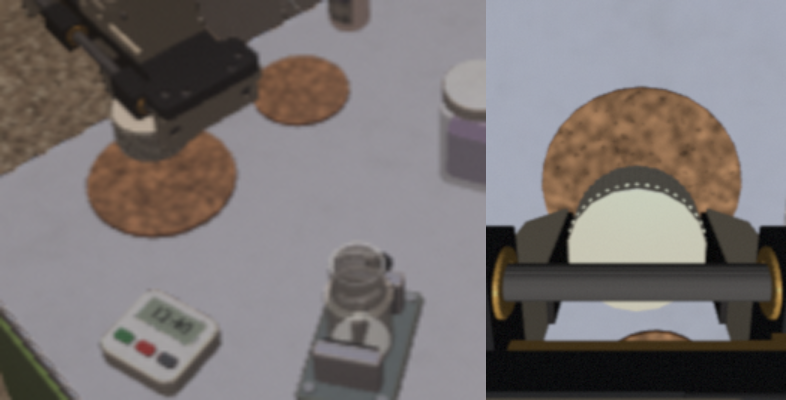

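The lid is off and held level over the 110 mm mat, and the jar neck is visible and open at (360,260). Lower it with a force stop; contact is expected at TCP z between about -0.015 and -0.020.

Run:
```python
from h import *
s=arm.servo_line([.4225,.378,-.005],vel=.06,f_stop=10)
print(s,np.round(arm.current_eef_pos(),4),arm.current_t())
if not s:
    arm.hold(.1)
    s=arm.servo_line([.4225,.378,-.025],vel=.015,f_stop=4)
    print(s,np.round(arm.current_eef_pos(),4),np.round(arm.current_force(),1),arm.current_t())
```

```text
False [ 0.4225  0.3778 -0.0052] 24.075
True [ 0.4224  0.378  -0.02  ] [-0.3 -0.3  5.3] 25.1167
```

Contact came exactly where expected (-0.020). Release and retreat.

Run:
```python
from h import *
arm.gripper_to(0.85); arm.hold(.2)
arm.servo_line([.4225,.378,.15],vel=.1); arm.hold(.3)
p=(np.array(arm.current_eef_pos()),np.array(arm.current_ee_rot()))
w=eyes.get_image("wrist");a=eyes.get_image("scene")
for r in nets.recognise("wrist","jar_lid")[:2]: print(r,ray("wrist",r["point"],.036,p))
A=cv2.resize(a[120:280,110:310],(480,400));B=cv2.resize(w[60:300,160:360],(320,400))
cv2.imwrite("pics/end.png",np.hstack([A,B])[:,:,::-1]); print(arm.current_t())
```

```text
{'point': [7.9, 200.2], 'conf': 0.84} [0.45035492 0.08284843 0.036     ]
{'point': [260.8, 177.0], 'conf': 0.83} [0.42196372 0.37835286 0.036     ]
28.275
```

View pics/end.png

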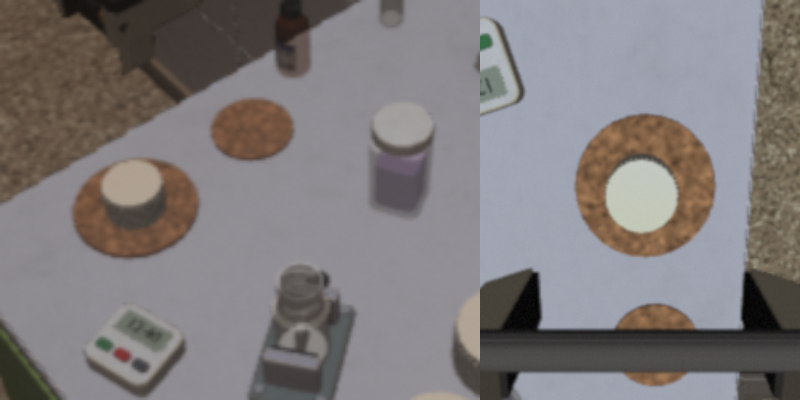

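The lid lies flat at the mat's centre, the staining jar stands undisturbed, and the gripper is clear.

```bash
python3 -c "
from h import *
print(job.finish_job())"
```

```text
the job is handed in; nothing more can be done
None
```

I unscrewed the jar lid, set it down flat and upright at the centre of the 110 mm cork mat, left the staining jar where it stood, and handed the job in at about 28 s; no verdict came back.

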